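Clear the jar off the block and put the dough scraper away in its slot

ROBOT

A 7-joint arm with a two-finger parallel gripper is mounted at the origin on the work surface. World frame = base frame: x ahead of the robot, y to its left, z up, the work surface at z = 0. Lengths are in m, angles in rad, forces in N, time in s.
With the tool pointing down it reaches from about 0.4 to 0.9 m from the base axis. Payload 5.5 kg.
Tool frame: the origin (TCP) lies where the fingers leave the gripper's body, on its centre line; the fingertips stand 73 mm ahead of it and the grasp point (between the pads) lies 54 mm ahead of it (ctrl.grasp_offset is the distance from the TCP to the grasp point, in m); z points along the fingers, y is the line along which they close (so a half turn about z gives the same grasp; the last joint's range is limited). The gripper opens to 85 mm and grips with 20 to 120 N. Pads are 22 mm wide; open, the fingers measure 114 mm over their backs; the gripper's body (76 mm by 85 mm) begins 54 mm behind the grasp point. The pads swing forward as they close: fully open they stand 13 mm farther back than shut.
Start: joints at [-1.008, 0.501, -0.427, 1.55, 0.221, 1.138, -0.21], TCP at [0.192, 0.621, 0.304] pointing down, gripper open.
Joint ranges: [-2.88, 2.88], [-0.31, 2.03], [-1.54, 1.56], [0.2, 2.42], [-1.41, 4.55], [0.19, 2.02], [-2.57, 2.57]. Speed limits (rad/s): [2.57, 2.57, 3.14, 3.14, 3.14, 3.14, 3.14].

INTERFACE

Orientations are given as a rotation vector (axis times angle).
In Python, from plant import monitor, capture, get_calibration, ticket, ctrl gives the robot as it stands.
- The arm moves only by the tool servo_tool, never from a script. Its argument "plan" is a list of rows, each a list of 7 numbers: the turn, a rotation vector about the tool's x, y, z each as a share of 0.1 rad, from -1 to 1, then the shift along the tool's x, y, z each as a share of 25 mm, from -1 to 1, then the opening, from 0 (shut) to 1 (fully open). In form: [[rx, ry, rz, dx, dy, dz, fingers], ...]. A call has 1 to 10 rows; each row shifts and turns the commanded pose from where the row before left it, along the tool's axes as they then stand; what a row does not reach is not made up. A row lasts 1/12 s, in which the tool goes at most 41.7 mm and 7.16 degrees, less where a joint would pass 70% of its speed; a pose out of reach is approached as far as the arm can. A call with a number of a shift or a turn outside -1 to 1 is refused whole. A call with a gripper value outside its range is refused whole. The fingers move at their own pace and stop on an object; "squeeze" is the grip in N (left out, the last holds). Time passes only in rows, so rows that do not move let the fingers close. It gives the time, the measured TCP pose, the force, the opening and the grip force at its end, in the units of the state.
- monitor.read_state(): the state, without advancing time (a new reading comes with each control period).
- capture(name): name is "scene" or "top" or "wrist"; returns (picture, depth): 420x560x3 uint8, blue, green, red; 420x560 float32, m along the optical axis (not along the pixel's ray), 0 where there is no reading.
- get_calibration(name): a dict with "camera_matrix" (3x3 intrinsics, pixels), "k1" (the pictures are not rectified: a ray, as slopes to the right and down, at radius r is drawn at 1 + k1 r^2 times it, then the intrinsics apply), "rvec" (rotation vector, rad) and "tvec" (3), from world to camera coordinates, as OpenCV has them; the wrist camera has in their place "mount" (4x4, takes a point from camera to tool coordinates, whose origin is the TCP and whose axes are the flange's). Camera axes: x right, y down, z forward; pixel columns grow to the right and rows downward; lengths in m; the calibration is good to about 2 mm. A picture is of the moment at which its call begins: read the wrist's pose just before it. get_calibration takes no time and is no camera call.
- ticket.finish_job(): hands the job in; it is judged then, once.
The state is a dict: "clock": time; "joint_pos": joint angles; "qvel": joint speeds; "effort": joint torques, N m; "eef_pos": TCP position; "ee_rot": TCP orientation; "wrist_force": force on the tool from outside, world axes, zero at the start; "wrist_torque": the same for the moment, N m; "gripper_width": finger opening in m; "finger_force": force on a finger pad.
Only numpy, scipy, OpenCV 4.12 (cv2) and the standard library are available. Lean on these libraries where they do the work, as an engineer would, in place of code of your own. Each camera call takes 0.05 s, during which the arm holds its last target. There are 200 camera calls.

TASK

Someone has left a jar standing on the oak block, over the long slot where the dough scraper belongs. Lift the jar off, keeping it upright, and stand it wholly on the round cork mat; then take the scraper from its sloping stand and push it blade first into the long slot, past the sprung catch and fully home with its handle resting on the block, before you let go of it. Leave the mug and the canister where they are.

Things in the scene. Friction and masses are not known exactly. Their poses are not given: they have to be found in the camera images.
- block: oak block fixed to the counter, 120 mm (x) by 170 mm (y) by 95 mm high, flat top, with two upright slots open at the top and running along its y axis: the long slot centred at x = -20 mm, y = 0, and at x = +30 mm a short one, 50 mm long and 8 mm wide, too short for the scraper. Origin: centre of the underside; z up.
- slot (a point): centre of the long slot's mouth, on the block's top face (95 mm above the counter); axes as the block: y along the slot, x across it. The slot is 118 mm long, 7 mm wide, 88 mm deep, without chamfer.
- jar: closed white ceramic jar with a steel lid, round, 60 mm in diameter, 100 mm tall, 0.2 to 0.42 kg; it starts upright on the block's top over the long slot. Origin: centre of its underside; z up its axis.
- trivet: round cork mat, 130 mm in diameter, 8 mm thick, fixed on the counter. Origin: centre of its underside.
- scraper: dough scraper, alike front and back, 110 mm wide (y), 125 mm tall (z): steel blade 4 mm thick (x), 80 mm of it bare, below a dark wooden handle 24 mm thick, 110 mm wide, 45 mm tall (z = 80 to 125 mm); 0.2 to 0.38 kg. Origin: middle of the blade's lower edge; z towards the handle. Starts leaning on the stand, z 25 degrees from vertical, handle up and towards the robot, free on both sides.
- shoulder (a point): point of the scraper on its z axis at the handle's lower face, 80 mm from the blade's edge; when fully home it meets point slot.
- handle (a point): centre of the scraper's handle, 102.5 mm from the blade's edge, axes as the scraper.
- stand: oak stand fixed on the counter: foot plate 110 by 130 by 8 mm, a plate sloping 25 degrees from vertical that ends 20 mm short of the scraper's handle, and a ledge under the blade. Origin: on the counter, about under the scraper's handle; the middle of the ledge lies at x = +45 mm, z = +25 mm; the slope leans to the stand's -x.
- mug: white mug, 76 mm in diameter, 90 mm tall, to be left alone. Origin: centre of its underside.
- canister: steel can, 84 mm in diameter, 130 mm tall, to be left alone. Origin: centre of its underside.
- catch (a joint): sprung steel roller (radius 8 mm, 60 mm long along y) in the long slot's +x wall, axis 45 mm below the block's top; at 0 it leaves 2.5 mm of the slot free, and it yields up to 0.004 m (joint value) along +x. Pushing the blade past it takes about 4 to 10 N downward (its weight included) and presses the blade sideways with 5 to 10 N; the weight alone does not do it.
Mind the look-alikes: they are no part of the job. There is more than one size of the trivet; the one meant has the size given above.

How it is judged:
By the outcome, as a careful person would: the job done as asked, in the order asked, and still so for the second after the job is handed in, with the robot touching nothing.
It also fails if it takes over 64 s, if anything falls off the work surface, if the arm or the gripper's body presses on something with over 40 N, if the wrist force passes 120 N, or if a joint passes its speed limit or range.

## Working session

There is one attempt and no reset: what is moved stays moved. The work goes in short steps, Python scripts to look and compute and a tool call to move; the robot and the scene stay as the last step left them, time stands still between calls to the robot, and variables do not carry over. Pictures are saved under pics/ and viewed, at most 10 in all, crops included, and the job is handed in when it is done.

Besides the shell and the picture viewer there is one more tool, called by a JSON object that holds its "method" and its "body". servo_tool: Moves the arm, as the interface text tells. Shift numbers are shares of 25 mm and turn numbers shares of 0.1 rad, none past 1 either way. Its arguments: {"type":"object","properties":{"plan":{"type":"array"},"squeeze":{"type":"number"}},"required":["plan"]}

```bash
ls; mkdir -p pics; cat > h.py <<'E'
import numpy as np,cv2
from scipy.spatial.transform import Rotation as R
from plant import monitor,capture,get_calibration,ticket,ctrl
def cam(name,st=None):
    c=get_calibration(name);K=np.array(c["camera_matrix"],float);k1=c["k1"]
    if "mount" in c:
        s=st or monitor.read_state();M=np.array(c["mount"])
        Rt=R.from_rotvec(s["ee_rot"]).as_matrix()
        Rcw=Rt@M[:3,:3];o=Rt@M[:3,3]+np.array(s["eef_pos"])
    else:
        Rw=R.from_rotvec(np.ravel(c["rvec"])).as_matrix();Rcw=Rw.T;o=-Rw.T@np.ravel(c["tvec"])
    return K,k1,Rcw,o
def slopes(C,uv):
    K,k1=C[:2];uv=np.atleast_2d(np.array(uv,float))
    return cv2.undistortPoints(uv[:,None],K,np.array([k1,0,0,0,0.]))[:,0]
def ray(C,uv,z):
    s=slopes(C,uv);d=np.c_[s,np.ones(len(s))]@C[2].T
    return C[3]+d*((z-C[3][2])/d[:,2])[:,None]
def cloud(C,depth):
    h,w=depth.shape;u,v=np.meshgrid(np.arange(w),np.arange(h))
    s=slopes(C,np.c_[u.ravel(),v.ravel()]);d=np.c_[s,np.ones(len(s))]*depth.reshape(-1,1)
    P=d@C[2].T+C[3];P[depth.ravel()==0]=np.nan
    return P.reshape(h,w,3)
E
python3 - <<'E'
from h import *
s=monitor.read_state();print({k:np.round(v,3) for k,v in s.items()},ctrl.grasp_offset)
for n in("scene","top"):
    C=cam(n);im,d=capture(n);cv2.imwrite(f"pics/{n}0.png",im);np.save(f"{n}0.npy",d)
    print(n,C[0],C[1],C[3],C[2][:,2])
E
```

```text
pics
{'clock': np.float64(0.0), 'joint_pos': array([-1.008,  0.502, -0.427,  1.551,  0.221,  1.138, -0.21 ]), 'qvel': array([-0.001,  0.   ,  0.001, -0.   , -0.   ,  0.001,  0.   ]), 'effort': array([-0.0000e+00, -5.6952e+01, -5.8160e+00, -2.8093e+01,  1.1000e-02,
        1.2000e-02, -0.0000e+00]), 'eef_pos': array([0.192, 0.62 , 0.303]), 'ee_rot': array([-4.690e-01, -3.106e+00,  3.000e-03]), 'wrist_force': array([-0.872, -0.117,  0.11 ]), 'wrist_torque': array([-0.015, -0.018,  0.06 ]), 'finger_force': np.float64(0.0), 'gripper_width': np.float64(0.085)} 0.0539
scene [[399.43074599   0.         274.29123619]
 [  0.         399.43074599 205.00424673]
 [  0.           0.           1.        ]] -0.028852231560677982 [ 1.02175648 -0.7464544   0.84929871] [-0.41286479  0.60219014 -0.68330791]
top [[542.0623796    0.         278.09670151]
 [  0.         542.0623796  198.19292249]
 [  0.           0.           1.        ]] -0.21432550350836904 [ 0.44644435 -0.08563212  1.40220421] [ 0.09594231 -0.00161918 -0.99538558]
```

View pics/scene0.png

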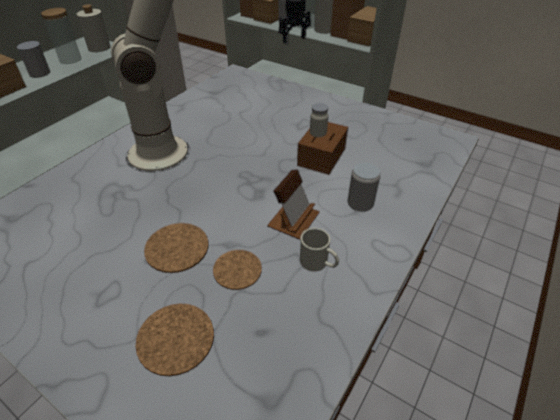

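View pics/top0.png

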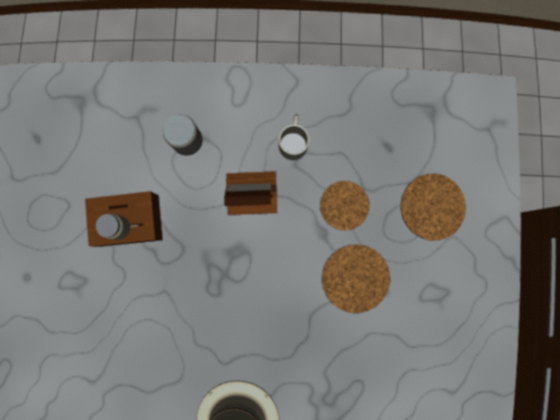

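The scene view shows the jar on the block at (320,120), the scraper on its stand at (290,200), the mug at (315,250), the canister at (363,188) and three mats. In the top view the block is at (123,219), the jar lid at (108,226), the stand at (250,193) and the mats at (344,205), which is the smallest, (433,207) and (356,278). Next I measure them.

```bash
cat > m.py <<'E'
from h import *
im=cv2.imread("pics/top0.png");d=np.load("top0.npy");C=cam("top");P=cloud(C,d)
hsv=cv2.cvtColor(im,cv2.COLOR_BGR2HSV)
m=((hsv[...,1]>110)&(hsv[...,0]<22)).astype(np.uint8)*255
m[:75]=0;m[:,515:]=0;m[380:]=0
cs,_=cv2.findContours(m,cv2.RETR_EXTERNAL,cv2.CHAIN_APPROX_NONE)
for c in cs:
    if cv2.contourArea(c)<300: continue
    (u,v),r=cv2.minEnclosingCircle(c);e=cv2.fitEllipse(c)
    print("blob",np.round((u,v,r),1),"area",cv2.contourArea(c),"z=8mm:",ray(C,[u,v],.008).round(4),"diam mm",1000*2*np.sqrt(cv2.contourArea(c)/np.pi)*np.median(d[c[:,0,1],c[:,0,0]])/542)
def top(name,box,zlo,zhi):
    x0,x1,y0,y1=box;Q=P[y0:y1,x0:x1].reshape(-1,3)
    k=(Q[:,2]>zlo)&(Q[:,2]<zhi);Q=Q[k]
    (cx,cy),(w,h),a=cv2.minAreaRect((Q[:,:2]*1000).astype(np.float32))
    print(name,len(Q),"z",np.median(Q[:,2]).round(4),"mean",Q.mean(0).round(4),"rect",np.round((cx,cy,w,h,a),1))
top("jar lid",(80,140,195,245),.175,.22)
top("block top",(70,175,180,260),.085,.105)
top("canister",(150,215,100,165),.12,.14)
top("mug",(270,320,105,170),.08,.1)
top("scraper handle",(215,290,165,225),.105,.2)
top("foot",(215,290,165,225),.004,.014)
Q=P[300:350,150:250].reshape(-1,3);print("counter z",np.nanmedian(Q[:,2]))
Z=P[...,2]
print((Z[166:220:3,250]*1000).round())
E
python3 m.py
```

```text
blob [355.7 278.3  33.7] area 3421.0 z=8mm: [[ 0.3799 -0.2938  0.008 ]] diam mm 167.86929263956537
blob [122.7 219.2  41.8] area 3333.0 z=8mm: [[0.5132 0.3174 0.008 ]] diam mm 157.57782882879394
blob [344.3 205.1  24.1] area 1746.0 z=8mm: [[ 0.568  -0.2599  0.008 ]] diam mm 121.83569739739033
blob [433.  206.5  32.8] area 3189.0 z=8mm: [[ 0.5715 -0.4959  0.008 ]] diam mm 164.2400024374496
blob [251.2 192.7  30.8] area 1547.5 z=8mm: [[ 0.5929 -0.0179  0.008 ]] diam mm 113.88902601831194
jar lid 459 z 0.1945 mean [0.4889 0.2992 0.194 ] rect [488.9 300.   52.1  53.   26.2]
block top 2462 z 0.0948 mean [0.5153 0.2961 0.0947] rect [509.9 302.4 120.8 172.3   8. ]
canister 813 z 0.1298 mean [0.7266 0.1567 0.1292] rect [727.2 156.6  76.4  79.6  42.1]
mug 189 z 0.0891 mean [ 0.7208 -0.1215  0.0888] rect [ 721.2 -120.4   80.7   73.8   34.5]
scraper handle 687 z 0.1363 mean [ 0.5673 -0.0151  0.1333] rect [568.6 -14.4  38.8 109.3   3.9]
foot 888 z 0.0074 mean [ 0.5831 -0.024   0.0076] rect [589.1 -19.4 154.  193.1   1.7]
counter z -0.00011359357642160006
[  2.   1.   2.   5.  35.  28.  34.  50.  71. 125. 143. 141. 135. 137.
   9.   7.  14.  -3.]
```

```bash
cat >> h.py <<'E'
def down(yaw,tilt=0):
    "tool z down, tool y at world heading yaw; then tilt about world y"
    y=np.array([np.cos(yaw),np.sin(yaw),0]);z=np.array([0,0,-1.])
    return np.c_[np.cross(y,z),y,z]
def togo(pos,Rt=None):
    s=monitor.read_state();A=R.from_rotvec(s["ee_rot"]).as_matrix();Rt=A if Rt is None else Rt
    t=R.from_matrix(A.T@Rt).as_rotvec();dp=np.array(pos)-s["eef_pos"]
    print("t",round(s["clock"],2),"pos",np.round(s["eef_pos"],4),"F",np.round(s["wrist_force"],1),"w",round(s["gripper_width"],4),"grip",round(s["finger_force"],1))
    print("turn shares (tool)",(t/.1).round(2),"| shift shares now-frame",(A.T@dp/.025).round(2),"after turn",(Rt.T@dp/.025).round(2))
    print("tilt err deg",np.degrees(np.arccos(-A[2,2])).round(2),"yheading",np.degrees(np.arctan2(A[1,1],A[0,1])).round(1))
E
python3 -c "
from h import *
togo([.489,.2995,.305])"
```

```text
t 0.1 pos [0.1919 0.6205 0.303 ] F [ 0.6  0.7 -0.2] w 0.0855 grip 0.0
turn shares (tool) [0. 0. 0.] | shift shares now-frame [-15.15  -8.76  -0.07] after turn [-15.15  -8.76  -0.07]
tilt err deg 0.1 yheading 72.8
```

{"method": "servo_tool", "body": {"plan": [[0,0,0,-0.76,-0.44,0,1],[0,0,0,-0.76,-0.44,0,1],[0,0,0,-0.76,-0.44,0,1],[0,0,0,-0.76,-0.44,0,1],[0,0,0,-0.76,-0.44,0,1],[0,0,0,-0.76,-0.44,0,1],[0,0,0,-0.76,-0.44,0,1],[0,0,0,-0.76,-0.44,0,1],[0,0,0,-0.76,-0.44,0,1],[0,0,0,-0.76,-0.44,0,1]], "squeeze": 40}}

```text
clock: 0.93
eef_pos: [0.3415, 0.4587, 0.3035]
ee_rot: [-0.469, -3.106, 0.001]
wrist_force: [-0.6, 0.2, 0.4]
gripper_width: 0.0854
finger_force: 0.0
```

{"method": "servo_tool", "body": {"plan": [[0,0,0,-0.76,-0.44,0,1],[0,0,0,-0.76,-0.44,0,1],[0,0,0,-0.76,-0.44,0,1],[0,0,0,-0.76,-0.44,0,1],[0,0,0,-0.76,-0.44,0,1],[0,0,0,-0.76,-0.44,0,1],[0,0,0,-0.76,-0.44,0,1],[0,0,0,-0.76,-0.44,0,1],[0,0,0,-0.76,-0.44,0,1],[0,0,0,0,0,0,1]]}}

```text
clock: 1.77
eef_pos: [0.4787, 0.3098, 0.3033]
ee_rot: [0.48, 3.103, -0.005]
wrist_force: [0.8, -0.3, 0.1]
gripper_width: 0.0853
finger_force: 0.0
```

```bash
python3 -c "
from h import *
togo([.489,.2995,.209])
C=cam('wrist');im,d=capture('wrist');cv2.imwrite('pics/w1.png',im);P=cloud(C,d)
k=(P[...,2]>.185)&(P[...,2]<.21);Q=P[k];print(len(Q),Q.mean(0),cv2.minAreaRect((Q[:,:2]*1000).astype(np.float32)))
k=(P[...,2]>.088)&(P[...,2]<.102);Q=P[k];print(len(Q),Q.mean(0),cv2.minAreaRect((Q[:,:2]*1000).astype(np.float32)))
"
```

```text
t 1.77 pos [0.4787 0.3098 0.3033] F [ 0.8 -0.3  0.1] w 0.0853 grip 0.0
turn shares (tool) [0. 0. 0.] | shift shares now-frame [-0.51 -0.26  3.77] after turn [-0.51 -0.26  3.77]
tilt err deg 0.19 yheading 72.4
5264 [0.48856133 0.3010853  0.1942217 ] ((490.30010986328125, 300.34490966796875), (52.4981575012207, 52.58357238769531), 25.009204864501953)
13518 [0.5037895  0.310596   0.09443898] ((512.2008056640625, 300.7588806152344), (120.7857437133789, 171.31736755371094), 7.97392463684082)
```

{"method": "servo_tool", "body": {"plan": [[0,0,0,-0.52,-0.26,0,1],[0,0,0,0,0,0,1],[0,0,0,0,0,0.6,1],[0,0,0,0,0,0.6,1],[0,0,0,0,0,0.6,1],[0,0,0,0,0,0.6,1],[0,0,0,0,0,0.6,1],[0,0,0,0,0,0.5,1],[0,0,0,0,0,0.3,1],[0,0,0,0,0,0,1]]}}

```text
clock: 2.65
eef_pos: [0.4841, 0.3047, 0.207]
ee_rot: [-0.467, -3.104, 0.003]
wrist_force: [-0.1, -0.3, -1.0]
gripper_width: 0.0854
finger_force: 0.0
```

{"method": "servo_tool", "body": {"plan": [[0,0,0,0,0,0,0.6],[0,0,0,0,0,0,0.4],[0,0,0,0,0,0,0.2],[0,0,0,0,0,0,0],[0,0,0,0,0,0,0],[0,0,0,0,0,0,0],[0,0,0,0,0,0,0]], "squeeze": 40}}

```text
clock: 3.23
eef_pos: [0.4863, 0.3051, 0.2102]
ee_rot: [0.469, 3.105, 0.002]
wrist_force: [-0.1, -1.2, 6.6]
gripper_width: 0.0588
finger_force: 44.0
```

{"method": "servo_tool", "body": {"plan": [[0,0,0,0,0,-0.2,0],[0,0,0,0,0,-0.4,0],[0,0,0,0,0,-0.6,0],[0,0,0,0,0,-0.6,0],[0,0,0,0,0,-0.6,0],[0,0,0,0,0,-0.6,0],[0,0,0,0,0,-0.4,0],[0,0,0,0,0,-0.2,0],[0,0,0,0,0,0,0]]}}

```text
clock: 3.98
eef_pos: [0.486, 0.305, 0.3003]
ee_rot: [0.469, 3.105, 0.002]
wrist_force: [0.7, -0.0, -1.5]
gripper_width: 0.0586
finger_force: 43.6
```

```bash
python3 -c "
from h import *
togo([.568,-.26,.30])
togo([.568,-.26,.30],down(0.14+np.pi))
togo([.568,-.26,.30],down(0.14))
print(monitor.read_state()['joint_pos'])
"
```

```text
t 3.98 pos [0.486  0.305  0.3003] F [ 0.7 -0.  -1.5] w 0.0586 grip 43.6
turn shares (tool) [0. 0. 0.] | shift shares now-frame [-9.810e+00 -2.062e+01 -1.000e-02] after turn [-9.810e+00 -2.062e+01 -1.000e-02]
tilt err deg 0.13 yheading 72.8
t 3.98 pos [0.486  0.305  0.3003] F [ 0.7 -0.  -1.5] w 0.0586 grip 43.6
turn shares (tool) [ -0.     0.03 -20.11] | shift shares now-frame [-9.810e+00 -2.062e+01 -1.000e-02] after turn [ 2.284e+01 -9.000e-02  1.000e-02]
tilt err deg 0.13 yheading 72.8
t 3.98 pos [0.486  0.305  0.3003] F [ 0.7 -0.  -1.5] w 0.0586 grip 43.6
turn shares (tool) [ 0.02  0.   11.31] | shift shares now-frame [-9.810e+00 -2.062e+01 -1.000e-02] after turn [-2.284e+01  9.000e-02  1.000e-02]
tilt err deg 0.13 yheading 72.8
[-0.3673679   0.35077692 -0.2990483   1.75615125  0.11719986  1.0497944
  0.56348785]
```

{"method": "servo_tool", "body": {"plan": [[0,0,0,-0.2,-0.4,0,0],[0,0,0,-0.38,-0.8,0,0],[0,0,0,-0.38,-0.8,0,0],[0,0,0,-0.38,-0.8,0,0],[0,0,0,-0.38,-0.8,0,0],[0,0,0,-0.38,-0.8,0,0],[0,0,0,-0.38,-0.8,0,0],[0,0,0,-0.38,-0.8,0,0],[0,0,0,-0.38,-0.8,0,0],[0,0,0,-0.38,-0.8,0,0]]}}

```text
clock: 4.82
eef_pos: [0.5152, 0.0941, 0.2976]
ee_rot: [-0.47, -3.104, 0.002]
wrist_force: [-0.0, -0.5, -2.6]
gripper_width: 0.0586
finger_force: 43.6
```

{"method": "servo_tool", "body": {"plan": [[0,0,0,-0.38,-0.8,0,0],[0,0,0,-0.38,-0.8,0,0],[0,0,0,-0.38,-0.8,0,0],[0,0,0,-0.38,-0.8,0,0],[0,0,0,-0.38,-0.8,0,0],[0,0,0,-0.38,-0.8,0,0],[0,0,0,-0.38,-0.8,0,0],[0,0,0,-0.38,-0.8,0,0],[0,0,0,-0.38,-0.8,0,0],[0,0,0,-0.38,-0.8,0,0]]}}

```text
clock: 5.65
eef_pos: [0.5465, -0.1246, 0.2975]
ee_rot: [-0.47, -3.104, 0.0]
wrist_force: [-0.0, 0.1, -1.7]
gripper_width: 0.0584
finger_force: 43.6
```

{"method": "servo_tool", "body": {"plan": [[0,0,0,-0.38,-0.8,0,0],[0,0,0,-0.38,-0.8,0,0],[0,0,0,-0.38,-0.8,0,0],[0,0,0,-0.38,-0.8,0,0],[0,0,0,-0.3,-0.6,0,0],[0,0,0,-0.15,-0.3,0,0],[0,0,0,0,0,0,0],[0,0,0,0,0,0,0]]}}

```text
clock: 6.32
eef_pos: [0.5637, -0.235, 0.2979]
ee_rot: [-0.47, -3.104, -0.001]
wrist_force: [0.8, 0.3, -2.3]
gripper_width: 0.0588
finger_force: 43.6
```

```bash
python3 -c "
from h import *
togo([.568,-.26,.122])
im,d=capture('scene');P=cloud(cam('scene'),d);cv2.imwrite('pics/s2.png',im)
C=cam('wrist');im,d=capture('wrist');P=cloud(C,d);cv2.imwrite('pics/w2.png',im)
k=(P[...,2]>.004)&(P[...,2]<.3);print(np.histogram(P[k][:,2],bins=12))
"
```

```text
t 6.32 pos [ 0.5637 -0.235   0.2979] F [ 0.8  0.3 -2.3] w 0.0588 grip 43.6
turn shares (tool) [0. 0. 0.] | shift shares now-frame [-0.48 -0.91  7.03] after turn [-0.48 -0.91  7.03]
tilt err deg 0.13 yheading 72.8
(array([44785,  2318,  1103,   717,   682,  2862,     0,   445,  1105,
        3058,  7387, 26385]), array([0.00400617, 0.0286723 , 0.05333843, 0.07800456, 0.10267069,
       0.12733682, 0.15200295, 0.17666908, 0.20133522, 0.22600135,
       0.25066748, 0.27533361, 0.29999974]))
```

{"method": "servo_tool", "body": {"plan": [[0,0,0,-0.48,-0.9,0,0],[0,0,0,0,0,0.4,0],[0,0,0,0,0,0.8,0],[0,0,0,0,0,0.8,0],[0,0,0,0,0,0.8,0],[0,0,0,0,0,0.8,0],[0,0,0,0,0,0.8,0],[0,0,0,0,0,0.8,0],[0,0,0,0,0,0.8,0],[0,0,0,0,0,0,0]]}}

```text
clock: 7.25
eef_pos: [0.5669, -0.2576, 0.1447]
ee_rot: [-0.465, -3.1, -0.004]
wrist_force: [-1.5, 1.2, -3.7]
gripper_width: 0.0586
finger_force: 44.1
```

```bash
python3 -c "
from h import *
togo([.568,-.26,.1232])"
```

```text
t 7.25 pos [ 0.5669 -0.2576  0.1447] F [-1.5  1.2 -3.7] w 0.0586 grip 44.1
turn shares (tool) [0. 0. 0.] | shift shares now-frame [-0.08 -0.08  0.86] after turn [-0.08 -0.08  0.86]
tilt err deg 0.44 yheading 72.9
```

{"method": "servo_tool", "body": {"plan": [[0,0,0,0,0,0.3,0],[0,0,0,0,0,0.3,0],[0,0,0,0,0,0.1,0],[0,0,0,0,0,0.1,0],[0,0,0,0,0,0,0],[0,0,0,0,0,0,0]]}}

```text
clock: 7.75
eef_pos: [0.5696, -0.2603, 0.1294]
ee_rot: [0.469, 3.106, -0.0]
wrist_force: [-0.2, -0.5, -2.4]
gripper_width: 0.0585
finger_force: 44.2
```

{"method": "servo_tool", "body": {"plan": [[0,0,0,0,0,0.1,0],[0,0,0,0,0,0.1,0],[0,0,0,0,0,0.05,0],[0,0,0,0,0,0,0],[0,0,0,0,0,0,0]]}}

```text
clock: 8.17
eef_pos: [0.5695, -0.2603, 0.1233]
ee_rot: [0.469, 3.106, -0.0]
wrist_force: [-1.8, -1.3, 3.6]
gripper_width: 0.0582
finger_force: 44.7
```

Contact: the force went from -2.4 to +3.6 N. I release the jar slowly and rise.

{"method": "servo_tool", "body": {"plan": [[0,0,0,0,0,0,0.75],[0,0,0,0,0,0,0.85],[0,0,0,0,0,0,1],[0,0,0,0,0,0,1],[0,0,0,0,0,0,1],[0,0,0,0,0,0,1],[0,0,0,0,0,-0.2,1],[0,0,0,0,0,-0.5,1],[0,0,0,0,0,-0.8,1],[0,0,0,0,0,-0.8,1]]}}

```text
clock: 9.0
eef_pos: [0.569, -0.2601, 0.1812]
ee_rot: [-0.469, -3.105, -0.0]
wrist_force: [0.9, 0.0, 0.6]
gripper_width: 0.0853
finger_force: 0.0
```

{"method": "servo_tool", "body": {"plan": [[0,0,0,0,0,-1,1],[0,0,0,0,0,-1,1],[0,0,0,0,0,-1,1],[0,0,0,0,0,-1,1],[0,0,0,0,0,-1,1],[0,0,0,0,0,-1,1],[0,0,0,0,0,-0.5,1],[0,0,0,0,0,0,1]]}}

```text
clock: 9.67
eef_pos: [0.5708, -0.2609, 0.3475]
ee_rot: [0.468, 3.099, -0.003]
wrist_force: [-0.3, -0.0, 0.6]
gripper_width: 0.0854
finger_force: 0.0
```

```bash
cat > n.py <<'E'
from h import *
# scraper handle + block, jar-free, from the top camera; colours for the slot
C=cam("top");im,d=capture("top");cv2.imwrite("pics/top3.png",im);P=cloud(C,d)
big=np.hstack([cv2.resize(im[180:260,70:180],None,fx=3.6,fy=3.6,interpolation=cv2.INTER_CUBIC),cv2.resize(im[150:230,210:320],None,fx=3.6,fy=3.6,interpolation=cv2.INTER_CUBIC)])
cv2.imwrite("pics/crop3.png",big)
sc=P[150:240,200:300].reshape(-1,3)
k=(sc[:,2]>.1)&(sc[:,2]<.2);Q=sc[k]
print("handle rect",cv2.minAreaRect((Q[:,:2]*1000).astype(np.float32)),"z",np.percentile(Q[:,2],[2,50,98]))
# jar
Q=P[170:245,300:400].reshape(-1,3);Q=Q[(Q[:,2]>.095)&(Q[:,2]<.115)];print("jar top",len(Q),Q.mean(0))
togo([.53,0,.3],down(0.14))
E
python3 n.py
```

```text
handle rect ((568.9453735351562, -14.506210327148438), (38.998783111572266, 108.99360656738281), 3.724318504333496) z [0.10734686 0.13655999 0.14447932]
jar top 205 [ 0.57049564 -0.2495331   0.10777549]
t 9.72 pos [ 0.5699 -0.2605  0.3448] F [ 0.2  1.1 -0. ] w 0.0856 grip 0.0
turn shares (tool) [ 0.02  0.04 11.31] | shift shares now-frame [4.61 9.48 1.77] after turn [10.54 -0.13  1.79]
tilt err deg 0.23 yheading 72.8
```

View pics/crop3.png

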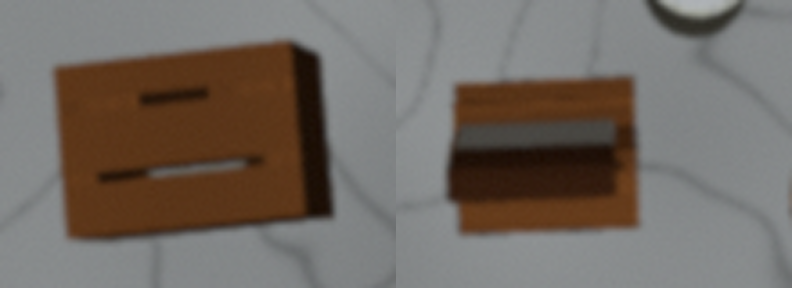

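The crop shows the long slot from about (98,178) to (263,160), now clear of the jar, the short one above it at (173,96), and the scraper's handle at (535,170). Next I turn the hand across the handle.

{"method": "servo_tool", "body": {"plan": [[0,0,1,0,0,0,1],[0,0,1,0,0,0,1],[0,0,1,0,0,0,1],[0,0,1,0,0,0,1],[0,0,1,0,0,0,1],[0,0,1,0,0,0,1],[0,0,1,0,0,0,1],[0,0,1,0,0,0,1],[0,0,1,0,0,0,1],[0,0,1,0,0,0,1]]}}

```text
clock: 10.55
eef_pos: [0.5684, -0.2598, 0.3403]
ee_rot: [-1.905, -2.494, 0.002]
wrist_force: [0.5, 0.1, 0.6]
gripper_width: 0.0856
finger_force: 0.0
```

{"method": "servo_tool", "body": {"plan": [[0,0,1,0,0,0,1],[0,0,1,0,0,0,1],[0,0,0,1,0,0,1],[0,0,0,1,0,0,1],[0,0,0,1,0,0,1],[0,0,0,1,0,0,1],[0,0,0,1,0,0,1],[0,0,0,1,0,0,1],[0,0,0,1,0,0,1],[0,0,0,1,0,0,1]]}}

```text
clock: 11.38
eef_pos: [0.5538, -0.0594, 0.3406]
ee_rot: [-2.139, -2.297, 0.004]
wrist_force: [0.9, -0.5, 0.4]
gripper_width: 0.0854
finger_force: 0.0
```

```bash
python3 -c "
from h import *
togo([.55,-.0145,.34],down(.065))"
```

```text
t 11.38 pos [ 0.5538 -0.0594  0.3406] F [ 0.9 -0.5  0.4] w 0.0854 grip 0.0
turn shares (tool) [-0.04 -0.    0.06] | shift shares now-frame [ 1.8  -0.02  0.02] after turn [ 1.8  -0.04  0.02]
tilt err deg 0.2 yheading 4.1
```

{"method": "servo_tool", "body": {"plan": [[0,0,0,0.9,0,0,1],[0,0,0,0.9,0,0,1],[0,0,0,0,0,0,1],[0,0,0,0,0,0,1]]}}

```text
clock: 11.72
eef_pos: [0.551, -0.0142, 0.3409]
ee_rot: [-2.136, -2.301, 0.003]
wrist_force: [-0.1, -1.2, 0.2]
gripper_width: 0.0854
finger_force: 0.0
```

```bash
cat > p.py <<'E'
from h import *
s=monitor.read_state();C=cam("wrist",s);im,d=capture("wrist");cv2.imwrite("pics/w4.png",im);P=cloud(C,d)
Z=P[...,2];near=(abs(P[...,0]-.569)<.1)&(abs(P[...,1]+.0145)<.1)
k=near&(Z>.100)&(Z<.16);Q=P[k]
print(len(Q),"rect",cv2.minAreaRect((Q[:,:2]*1000).astype(np.float32)),"zpc",np.percentile(Q[:,2],[1,99]))
# local slices by y: x,z extremes, plane of top face
c=Q.mean(0);print("mean",c)
# top face: fit plane to points by local normal via RANSAC-lite
rng=np.random.default_rng(0);best=0
for _ in range(300):
    a=Q[rng.choice(len(Q),3,False)];n=np.cross(a[1]-a[0],a[2]-a[0]);l=np.linalg.norm(n)
    if l<1e-5: continue
    n/=l;n*=np.sign(n[2]);m=abs((Q-a[0])@n)<.0012
    if m.sum()>best and n[2]>.8: best=m.sum();I=m
T=Q[I];c=T.mean(0);u,sv,vt=np.linalg.svd(T-c);n=vt[2]*np.sign(vt[2][2])
print("topface",I.sum(),"c",c.round(4),"n",n.round(3),"tilt",np.degrees(np.arccos(n[2])).round(1),"long axis heading",np.degrees(np.arctan2(vt[0][1],vt[0][0])).round(2))
loc=(T-c)@np.c_[vt[0],vt[1]];r=cv2.minAreaRect((loc*1000).astype(np.float32));print("face rect",r)
fc=c+np.array(r[0])/1000@np.c_[vt[0],vt[1]].T;print("face centre",fc.round(4),"handle centre",(fc-.0225*n).round(4))
togo([.55,-.0145,.34],down(.065))
E
python3 p.py
```

```text
4304 rect ((571.0169067382812, -14.817970275878906), (38.33006286621094, 109.44918823242188), 3.921900987625122) zpc [0.10583845 0.14244541]
mean [ 0.56900984 -0.01116544  0.1328903 ]
topface 2388 c [ 0.5621 -0.0125  0.138 ] n [-0.418 -0.028  0.908] tilt 24.8 long axis heading -86.02
face rect ((2.8593978881835938, -0.2768993377685547), (108.97723388671875, 23.595102310180664), 0.04350586608052254)
face centre [ 0.5621 -0.0154  0.1379] handle centre [ 0.5715 -0.0148  0.1174]
t 11.77 pos [ 0.5512 -0.0159  0.3412] F [ 1.1  0.3 -0.2] w 0.0853 grip 0.0
turn shares (tool) [-0.03  0.    0.07] | shift shares now-frame [ 0.06 -0.04  0.05] after turn [ 0.06 -0.04  0.05]
tilt err deg 0.15 yheading 4.1
```

View pics/w4.png

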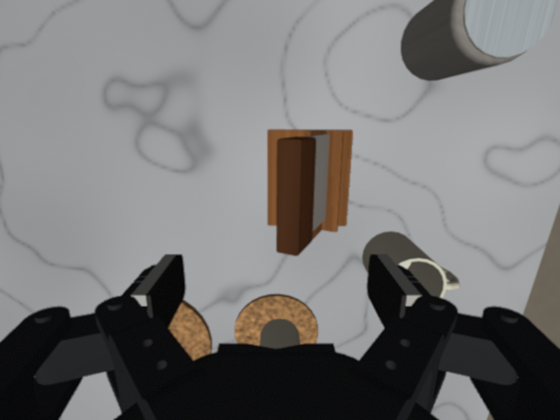

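The wrist view shows the handle at about (297,190) lying along the image's vertical, with the blade to its right. The fit gives a handle centre of (0.5715, -0.0148, 0.1174), tilt 24.8° and heading 4°, which matches the given sizes. Next comes the approach along the slope.

```bash
cat >> h.py <<'E'
HY=np.radians(3.95)
RG=down(HY)@R.from_rotvec([-np.radians(25),0,0]).as_matrix()
HC=np.array([.5715,-.0148,.1174])
E
python3 -c "
from h import *
print(RG)
togo(HC-RG[:,2]*(.054+.1),RG)"
```

```text
[[-0.06888591  0.90415489  0.42161435]
 [ 0.99762454  0.06243184  0.02911244]
 [ 0.          0.42261826 -0.90630779]]
t 11.77 pos [ 0.5512 -0.0159  0.3412] F [ 1.1  0.3 -0.2] w 0.0853 grip 0.0
turn shares (tool) [-4.39 -0.    0.03] | shift shares now-frame [-0.01 -1.78  3.37] after turn [-0.01 -3.04  2.3 ]
tilt err deg 0.15 yheading 4.1
```

{"method": "servo_tool", "body": {"plan": [[-0.88,0,0,0,-0.5,0,1],[-0.88,0,0,0,-0.5,0,1],[-0.88,0,0,0,-0.5,0,1],[-0.88,0,0,0,-0.5,0,1],[-0.88,0,0,0,-0.5,0,1],[0,0,0,0,-0.5,0.3,1],[0,0,0,0,0,0.5,1],[0,0,0,0,0,0.5,1],[0,0,0,0,0,0,1],[0,0,0,0,0,0,1]]}}

```text
clock: 12.6
eef_pos: [0.4929, -0.0213, 0.2961]
ee_rot: [1.916, 2.052, 0.456]
wrist_force: [0.2, -0.1, -0.1]
gripper_width: 0.0856
finger_force: 0.0
```

```bash
python3 -c "
from h import *
togo(HC-RG[:,2]*(.054),RG)"
```

```text
t 12.6 pos [ 0.4929 -0.0213  0.2961] F [ 0.2 -0.1 -0.1] w 0.0856 grip 0.0
turn shares (tool) [ 0.01  0.   -0.  ] | shift shares now-frame [ 0.05 -0.17  5.65] after turn [ 0.04 -0.16  5.65]
tilt err deg 25.07 yheading 3.9
```

{"method": "servo_tool", "body": {"plan": [[0,0,0,0.05,-0.17,0.4,1],[0,0,0,0,0,0.8,1],[0,0,0,0,0,0.8,1],[0,0,0,0,0,0.8,1],[0,0,0,0,0,0.7,1],[0,0,0,0,0,0.5,1],[0,0,0,0,0,0.4,1],[0,0,0,0,0,0.3,1],[0,0,0,0,0,0,1],[0,0,0,0,0,0,1]]}}

```text
clock: 13.43
eef_pos: [0.5399, -0.0158, 0.1898]
ee_rot: [1.914, 2.053, 0.458]
wrist_force: [-0.3, -0.5, 0.5]
gripper_width: 0.0852
finger_force: 0.0
```

```bash
python3 -c "
from h import *
togo(HC-RG[:,2]*(.054),RG)"
```

```text
t 13.43 pos [ 0.5399 -0.0158  0.1898] F [-0.3 -0.5  0.5] w 0.0852 grip 0.0
turn shares (tool) [ 0.02 -0.01  0.01] | shift shares now-frame [-0.05 -0.08  1.  ] after turn [-0.05 -0.08  1.  ]
tilt err deg 25.12 yheading 4.0
```

{"method": "servo_tool", "body": {"plan": [[0,0,0,-0.05,-0.08,0.4,1],[0,0,0,0,0,0.3,1],[0,0,0,0,0,0.3,1],[0,0,0,0,0,0,0.7],[0,0,0,0,0,0,0.5],[0,0,0,0,0,0,0.35],[0,0,0,0,0,0,0.2],[0,0,0,0,0,0,0],[0,0,0,0,0,0,0],[0,0,0,0,0,0,0]], "squeeze": 80}}

```text
clock: 14.27
eef_pos: [0.5461, -0.0154, 0.171]
ee_rot: [1.917, 2.057, 0.459]
wrist_force: [-3.7, -1.1, 7.0]
gripper_width: 0.0234
finger_force: 78.2
```

```bash
python3 -c "
from h import *
togo(HC-RG[:,2]*(.054),RG)"
```

```text
t 14.27 pos [ 0.5461 -0.0154  0.171 ] F [-3.7 -1.1  7. ] w 0.0234 grip 78.2
turn shares (tool) [-0.01 -0.04  0.01] | shift shares now-frame [-0.05  0.01  0.21] after turn [-0.05  0.01  0.21]
tilt err deg 24.95 yheading 4.0
```

{"method": "servo_tool", "body": {"plan": [[0,0,0,0,0,-0.2,0],[0,0,0,0,0,-0.4,0],[0,0,0,0,0,-0.7,0],[0,0,0,0,0,-0.7,0],[0,0,0,0,0,-0.7,0],[0,0,0,0,0,-0.7,0],[0,0,0,0,0,-0.8,0],[0,0,0,0,0,-0.8,0],[0,0,0,0,0,-0.8,0],[0,0,0,0,0,-0.6,0]]}}

```text
clock: 15.1
eef_pos: [0.4777, -0.0212, 0.316]
ee_rot: [1.918, 2.057, 0.456]
wrist_force: [0.2, 0.5, -2.2]
gripper_width: 0.0232
finger_force: 79.4
```

{"method": "servo_tool", "body": {"plan": [[0.8,0,0,0,0,-0.3,0],[0.8,0,0,0,0,0,0],[0.8,0,0,0,0,0,0],[0.8,0,0,0,0,0,0],[0.8,0,0,0,0,0,0],[0.36,0,0,0,0,0,0],[0,0,0,0,0,0,0],[0,0,0,0,0,0,0]]}}

```text
clock: 15.77
eef_pos: [0.4756, -0.0212, 0.3217]
ee_rot: [-2.141, -2.297, 0.001]
wrist_force: [0.3, 0.0, -3.2]
gripper_width: 0.0228
finger_force: 79.4
```

```bash
cat > q.py <<'E'
from h import *
# block from top camera with nothing above it: top face outline + slot
C=cam("top");im,d=capture("top");cv2.imwrite("pics/top5.png",im);P=cloud(C,d)
B=np.s_[175:260,70:175];Q=P[B].reshape(-1,3);k=(Q[:,2]>.088)&(Q[:,2]<.102)
r=cv2.minAreaRect((Q[k][:,:2]*1000).astype(np.float32));print("block rect top",r)
a=np.radians(r[2]);print("slot pred",np.array(r[0])-20*np.array([np.cos(a),np.sin(a)]))
# slot interior: not-top pixels inside block outline
ok=((P[...,2]>.088)&(P[...,2]<.102)).astype(np.uint8);sub=np.zeros_like(ok);sub[B]=ok[B]
cs,h=cv2.findContours(sub,cv2.RETR_CCOMP,cv2.CHAIN_APPROX_NONE)
for c in cs:
    if len(c)>15: print(len(c),cv2.minAreaRect((ray(C,c[:,0],.095)[:,:2]*1000).astype(np.float32)))
togo([.492,.298,.31],down(np.radians(8)))
E
python3 q.py
```

```text
block rect top ((510.0452880859375, 302.57763671875), (120.60765838623047, 173.62428283691406), 7.9862060546875)
slot pred [490.23925717 299.79894292]
228 ((509.93035888671875, 301.477783203125), (120.28355407714844, 173.12091064453125), 8.123326301574707)
99 ((491.0618591308594, 298.7090148925781), (12.72952651977539, 123.35789489746094), 7.821018695831299)
43 ((538.60107421875, 305.81402587890625), (12.03467082977295, 51.56479263305664), 7.977923393249512)
t 15.82 pos [ 0.4753 -0.0212  0.3218] F [ 0.3  0.8 -2.9] w 0.0234 grip 79.4
turn shares (tool) [-0.01 -0.02 -0.69] | shift shares now-frame [12.69  1.57  0.5 ] after turn [12.55  2.44  0.47]
tilt err deg 0.13 yheading 4.0
```

{"method": "servo_tool", "body": {"plan": [[0,0,-0.35,0.3,0,0,0],[0,0,-0.34,0.7,0.2,0,0],[0,0,0,0.9,0.2,0,0],[0,0,0,0.9,0.2,0,0],[0,0,0,0.9,0.2,0,0],[0,0,0,0.9,0.2,0,0],[0,0,0,0.9,0.2,0,0],[0,0,0,0.9,0.2,0,0],[0,0,0,0.9,0.2,0,0],[0,0,0,0.9,0.2,0,0]]}}

```text
clock: 16.65
eef_pos: [0.4919, 0.1916, 0.323]
ee_rot: [-2.053, -2.373, -0.004]
wrist_force: [0.2, -0.3, -3.5]
gripper_width: 0.0228
finger_force: 79.4
```

{"method": "servo_tool", "body": {"plan": [[0,0,0,0.9,0.2,0,0],[0,0,0,0.9,0.2,0,0],[0,0,0,0.9,0.1,0.1,0],[0,0,0,0.8,0.1,0.1,0],[0,0,0,0.5,0,0.1,0],[0,0,0,0.3,0,0.1,0],[0,0,0,0,0,0,0],[0,0,0,0,0,0,0],[0,0,0,0,0,0,0]]}}

```text
clock: 17.4
eef_pos: [0.493, 0.2956, 0.3133]
ee_rot: [-2.061, -2.369, -0.001]
wrist_force: [0.7, -0.5, -3.5]
gripper_width: 0.0234
finger_force: 79.6
```

```bash
python3 -c "
from h import *
togo([.491,.299,.285],down(np.radians(8)))
im,d=capture('wrist');cv2.imwrite('pics/w6.png',im);np.save('w6.npy',d)
C=cam('wrist');print('cam in tool',get_calibration('wrist')['mount'])
im,d=capture('top');cv2.imwrite('pics/top6.png',im)
"
```

```text
t 17.4 pos [0.493  0.2956 0.3133] F [ 0.7 -0.5 -3.5] w 0.0234 grip 79.6
turn shares (tool) [-0.01 -0.02 -0.01] | shift shares now-frame [ 0.15 -0.06  1.13] after turn [ 0.15 -0.06  1.13]
tilt err deg 0.13 yheading 8.0
cam in tool [[ 5.60405816e-05 -9.62799076e-01 -2.70218310e-01  6.76405159e-02]
 [ 9.99999946e-01  1.41401775e-04 -2.96430394e-04  1.40402783e-03]
 [ 3.23612258e-04 -2.70218279e-01  9.62799032e-01 -6.95014215e-02]
 [ 0.00000000e+00  0.00000000e+00  0.00000000e+00  1.00000000e+00]]
```

View pics/w6.png

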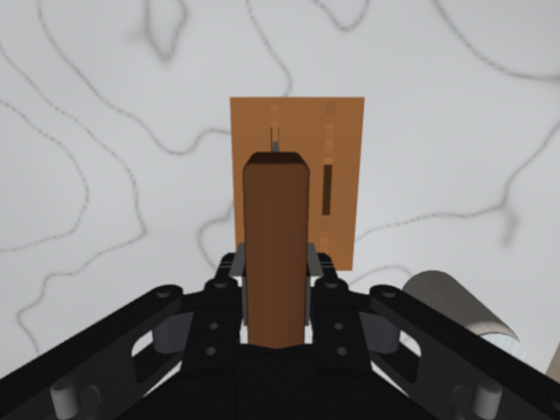

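The wrist view shows the handle centred at about u=276, with the far end of the slot just above it at (275,135). I compare the two in tool coordinates.

```bash
cat > r.py <<'E'
from h import *
im=cv2.imread("pics/w6.png").astype(int);d=np.load("w6.npy");s=monitor.read_state();C=cam("wrist",s);P=cloud(C,d)
A=R.from_rotvec(s["ee_rot"]).as_matrix();T=lambda p:(np.atleast_2d(p)-s["eef_pos"])@A
g=im.sum(2)
for v in (124,127,130,133,136,140,144,148): print(v,g[v,266:286].tolist(),(P[v,266:286:3,2]*1000).round().tolist())
# handle side edges, tool coords, using red mask and depth
hsv=cv2.cvtColor(im.astype(np.uint8),cv2.COLOR_BGR2HSV)
for v in (175,190,205,220):
    z=P[v,:,2];cols=[u for u in range(200,350) if z[u]>.22]
    a=[u for u in cols if u<276][0:1];b=[cols[-1]]
    print("handle row",v,a,b,T(P[v,a[0]]).round(4),T(P[v,b[0]]).round(4))
for v in (127,130,133): print("slot v",v,"tool y per pixel centre:",T(ray(C,[[270,v],[275,v],[280,v]],.095))[:, :2].round(4).tolist())
# short slot & block edges
for v in (185,200): 
    row=g[v];print(v,row[316:340].tolist());print(T(ray(C,[[320,v],[325,v],[330,v]],.095))[:,1].round(4))
r=[u for u in range(150,450) if hsv[115,u,1]>110 and hsv[115,u,0]<22];print("block edges",r[0],r[-1],T(ray(C,[[r[0]-.5,115],[r[-1]+.5,115]],.095)).round(4))
E
python3 r.py
```

```text
124 [294, 290, 292, 295, 298, 311, 319, 318, 318, 318, 318, 318, 309, 299, 293, 293, 293, 294, 291, 294] [94.0, 95.0, 94.0, 96.0, 93.0, 94.0, 95.0]
127 [293, 294, 292, 291, 268, 243, 281, 306, 308, 309, 309, 300, 269, 276, 291, 292, 294, 292, 294, 295] [95.0, 95.0, 6.0, 7.0, 96.0, 95.0, 94.0]
130 [291, 294, 294, 289, 252, 207, 264, 304, 309, 303, 306, 294, 260, 269, 291, 292, 294, 292, 294, 293] [94.0, 94.0, 6.0, 7.0, 96.0, 94.0, 94.0]
133 [291, 293, 293, 291, 251, 206, 266, 306, 307, 306, 306, 294, 256, 270, 291, 293, 295, 291, 293, 293] [96.0, 95.0, 7.0, 6.0, 95.0, 94.0, 95.0]
136 [293, 293, 295, 291, 253, 205, 264, 305, 307, 306, 306, 296, 258, 268, 289, 292, 294, 292, 293, 290] [95.0, 95.0, 7.0, 7.0, 94.0, 95.0, 96.0]
140 [292, 293, 292, 288, 251, 208, 261, 300, 301, 298, 293, 273, 259, 280, 292, 292, 291, 291, 292, 292] [95.0, 95.0, 7.0, 6.0, 95.0, 94.0, 95.0]
144 [292, 291, 292, 289, 252, 198, 217, 229, 220, 215, 210, 223, 251, 280, 292, 290, 291, 292, 291, 291] [94.0, 94.0, 180.0, 189.0, 95.0, 94.0, 93.0]
148 [290, 290, 291, 288, 254, 196, 203, 220, 219, 217, 219, 218, 234, 27
[... 343 characters left out ...]
7] [[ 0.0322 -0.0103  0.0376]] [[0.0315 0.013  0.0396]]
slot v 127 tool y per pixel centre: [[0.0611, -0.0039], [0.0611, 0.0006], [0.0611, 0.0051]]
slot v 130 tool y per pixel centre: [[0.0584, -0.004], [0.0584, 0.0006], [0.0584, 0.0052]]
slot v 133 tool y per pixel centre: [[0.0558, -0.004], [0.0558, 0.0006], [0.0558, 0.0052]]
185 [290, 287, 288, 287, 289, 284, 255, 186, 134, 122, 123, 123, 123, 119, 150, 227, 277, 286, 289, 286, 286, 289, 288, 287]
[0.0435 0.0483 0.0531]
200 [287, 286, 288, 288, 289, 280, 217, 155, 131, 125, 117, 124, 123, 140, 202, 266, 287, 290, 288, 288, 287, 289, 288, 286]
[0.0441 0.0489 0.0538]
block edges 231 362 [[ 0.0716 -0.0394  0.2187]
 [ 0.0716  0.0794  0.2187]]
```

{"method": "servo_tool", "body": {"plan": [[0,0,0,0.2,0,0.3,0],[0,0,0,0,0,0.4,0],[0,0,0,0,0,0.4,0],[0,0,0,0,0,0.4,0],[0,0,0,0,0,0.2,0],[0,0,0,0,0,0.2,0],[0,0,0,0,0,0,0],[0,0,0,0,0,0,0],[0,0,0,0,0,0,0]]}}

```text
clock: 18.25
eef_pos: [0.4923, 0.3023, 0.266]
ee_rot: [-2.059, -2.37, -0.003]
wrist_force: [0.3, 0.2, -3.0]
gripper_width: 0.0232
finger_force: 79.5
```

```bash
python3 -c "
from h import *
togo([.492,.301,.261],down(np.radians(8)))
im,d=capture('wrist');cv2.imwrite('pics/w7.png',im);np.save('w7.npy',d)
a=cv2.resize(im[60:200,215:365],None,fx=4,fy=4,interpolation=cv2.INTER_CUBIC);cv2.imwrite('pics/w7c.png',a)
"
```

```text
t 18.25 pos [0.4923 0.3023 0.266 ] F [ 0.3  0.2 -3. ] w 0.0232 grip 79.5
turn shares (tool) [-0.   -0.03  0.01] | shift shares now-frame [-0.05 -0.02  0.2 ] after turn [-0.05 -0.02  0.2 ]
tilt err deg 0.17 yheading 8.0
```

View pics/w7c.png

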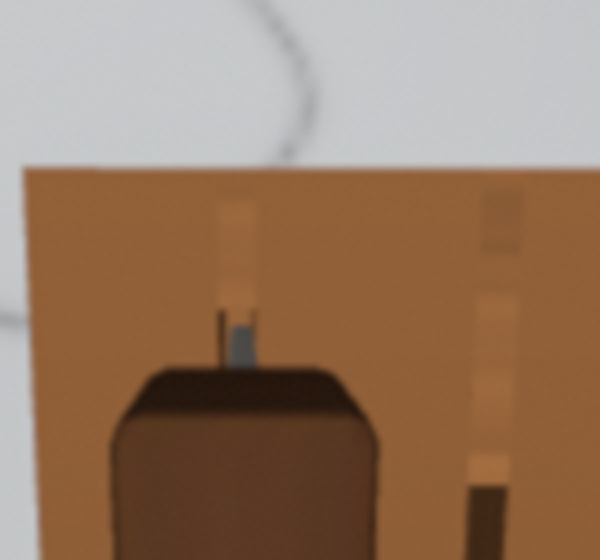

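The crop shows the slot mouth between u=217 and 257, centre 237. The blade's lower corner spans about 229 to 255, so it sits roughly 0.8 mm too far to +y in tool axes. I check that with the pixel values.

```bash
python3 - <<'E'
from h import *
im=cv2.imread("pics/w7.png").astype(int);g=im.sum(2);sat=im.max(2)-im.min(2);s=monitor.read_state();C=cam("wrist",s);d=np.load("w7.npy");P=cloud(C,d)
A=R.from_rotvec(s["ee_rot"]).as_matrix()
for v in range(136,152): print(v,g[v,266:284].tolist(),"sat",sat[v,268:282].tolist(),(P[v,270:281:2,2]*1000).round().tolist())
for z in(.095,.107): print(((ray(C,[[270,140],[275,140],[280,140]],z)-s["eef_pos"])@A).round(4))
E
```

```text
136 [297, 296, 297, 302, 306, 311, 316, 315, 316, 318, 319, 314, 305, 299, 297, 299, 298, 296] sat [89, 90, 91, 94, 94, 95, 94, 95, 94, 93, 90, 90, 89, 89] [96.0, 95.0, 95.0, 95.0, 95.0, 94.0]
137 [294, 298, 292, 264, 248, 274, 304, 314, 314, 312, 309, 292, 275, 281, 295, 297, 297, 297] sat [88, 81, 76, 82, 90, 93, 93, 93, 93, 88, 82, 86, 88, 89] [44.0, 6.0, 7.0, 6.0, 94.0, 95.0]
138 [297, 297, 285, 230, 190, 243, 296, 310, 309, 311, 304, 277, 250, 273, 292, 297, 295, 298] sat [87, 70, 59, 73, 89, 92, 93, 92, 92, 83, 77, 83, 88, 89] [44.0, 5.0, 7.0, 6.0, 94.0, 94.0]
139 [297, 299, 285, 217, 169, 236, 293, 311, 312, 311, 304, 276, 249, 272, 295, 297, 297, 297] sat [85, 67, 53, 70, 87, 93, 93, 92, 91, 83, 75, 82, 88, 89] [44.0, 7.0, 7.0, 7.0, 94.0, 94.0]
140 [297, 300, 284, 218, 166, 237, 291, 305, 302, 302, 294, 269, 245, 271, 293, 298, 300, 297] sat [86, 66, 53, 71, 85, 87, 85, 84, 83, 78, 74, 83, 88, 90] [45.0, 6.0, 5.0, 8.0, 95.0, 93.0]
141 [298, 300, 284, 214, 165, 232, 281, 277, 264, 261, 258, 243, 235, 272, 293, 297, 297, 300] sat [86, 67, 54, 67, 73, 58, 47, 45, 45, 49, 63, 82,
[... 1441 characters left out ...]
9, 221, 221, 222, 219, 232, 272, 294, 296, 299, 297] sat [86, 71, 55, 49, 27, 9, 5, 5, 5, 4, 20, 63, 87, 89] [44.0, 174.0, 177.0, 177.0, 175.0, 95.0]
150 [287, 286, 276, 226, 175, 204, 226, 218, 213, 213, 213, 212, 221, 255, 278, 283, 286, 286] sat [83, 70, 51, 44, 24, 9, 6, 5, 6, 5, 18, 55, 80, 86] [47.0, 181.0, 181.0, 182.0, 180.0, 94.0]
151 [225, 228, 220, 184, 140, 160, 180, 179, 175, 173, 173, 169, 175, 196, 217, 228, 227, 227] sat [68, 57, 44, 39, 23, 12, 9, 10, 10, 9, 16, 41, 62, 69] [45.0, 185.0, 187.0, 187.0, 186.0, 95.0]
[[ 0.0525 -0.0031  0.1714]
 [ 0.0525  0.0007  0.1714]
 [ 0.0525  0.0046  0.1714]]
[[ 0.0532 -0.0029  0.1594]
 [ 0.0532  0.0008  0.1594]
 [ 0.0532  0.0044  0.1594]]
```

The offset is about 1.0 mm, so I shift tool y by -0.04 and descend gently to see whether the blade enters.

{"method": "servo_tool", "body": {"plan": [[0,0,0,0,-0.04,0,0],[0,0,0,0,0,0,0],[0,0,0,0,0,0.15,0],[0,0,0,0,0,0.15,0],[0,0,0,0,0,0.15,0],[0,0,0,0,0,0.15,0],[0,0,0,0,0,0,0],[0,0,0,0,0,0,0]]}}

```text
clock: 18.97
eef_pos: [0.4908, 0.3019, 0.2502]
ee_rot: [-2.058, -2.37, -0.0]
wrist_force: [-0.0, -0.6, -3.0]
gripper_width: 0.0231
finger_force: 79.5
```

{"method": "servo_tool", "body": {"plan": [[0,0,0,0,0,0.2,0],[0,0,0,0,0,0.2,0],[0,0,0,0,0,0.2,0],[0,0,0,0,0,0,0]]}}

```text
clock: 19.3
eef_pos: [0.4902, 0.3018, 0.2342]
ee_rot: [-2.058, -2.37, 0.001]
wrist_force: [0.3, -0.4, -4.0]
gripper_width: 0.023
finger_force: 79.5
```

{"method": "servo_tool", "body": {"plan": [[0,0,0,0,0,0.2,0],[0,0,0,0,0,0.2,0],[0,0,0,0,0,0.2,0],[0,0,0,0,0,0.1,0],[0,0,0,0,0,0,0]]}}

```text
clock: 19.72
eef_pos: [0.4905, 0.302, 0.2172]
ee_rot: [-2.058, -2.37, 0.001]
wrist_force: [0.3, -0.1, -2.8]
gripper_width: 0.023
finger_force: 79.5
```

{"method": "servo_tool", "body": {"plan": [[0,0,0,0,0,0.2,0],[0,0,0,0,0,0.2,0],[0,0,0,0,0,0.1,0],[0,0,0,0,0,0,0]]}}

```text
clock: 20.05
eef_pos: [0.4902, 0.3021, 0.2048]
ee_rot: [-2.058, -2.369, 0.0]
wrist_force: [-2.2, 0.2, -4.6]
gripper_width: 0.023
finger_force: 79.5
```

{"method": "servo_tool", "body": {"plan": [[0,0,0,0,0,0.2,0],[0,0,0,0,0,0.2,0],[0,0,0,0,0,0.2,0],[0,0,0,0,0,0.2,0],[0,0,0,0,0,0,0],[0,0,0,0,0,0,0]]}}

```text
clock: 20.55
eef_pos: [0.4901, 0.3021, 0.1843]
ee_rot: [-2.058, -2.37, 0.001]
wrist_force: [-3.8, -0.1, -7.8]
gripper_width: 0.023
finger_force: 79.0
```

{"method": "servo_tool", "body": {"plan": [[0,0,0,0,0,0.1,0],[0,0,0,0,0,0.1,0],[0,0,0,0,0,0.05,0],[0,0,0,0,0,0,0],[0,0,0,0,0,0,0]]}}

```text
clock: 20.97
eef_pos: [0.4903, 0.3021, 0.1791]
ee_rot: [-2.058, -2.369, 0.0]
wrist_force: [-5.0, -1.4, -3.9]
gripper_width: 0.0229
finger_force: 79.7
```

{"method": "servo_tool", "body": {"plan": [[0,0,0,0,0,0.06,0],[0,0,0,0,0,0.06,0],[0,0,0,0,0,0.06,0],[0,0,0,0,0,0,0],[0,0,0,0,0,0,0]]}}

```text
clock: 21.38
eef_pos: [0.4903, 0.3021, 0.1759]
ee_rot: [-2.057, -2.369, -0.0]
wrist_force: [-9.0, -2.9, 8.3]
gripper_width: 0.023
finger_force: 80.9
```

```bash
python3 -c "
from h import *
togo([.49,.302,.176],down(np.radians(8)))
C=cam('wrist');im,d=capture('wrist');P=cloud(C,d);cv2.imwrite('pics/w8.png',im)
print('handle top z',[np.nanmedian(P[v,262:290,2]).round(4) for v in (165,175,190,205,220)])
im,d=capture('scene');cv2.imwrite('pics/s8.png',cv2.resize(im[80:190,270:390],None,fx=5,fy=5,interpolation=cv2.INTER_CUBIC))
"
```

```text
t 21.38 pos [0.4903 0.3021 0.1759] F [-9.  -2.9  8.3] w 0.023 grip 80.9
turn shares (tool) [-0.03 -0.03  0.01] | shift shares now-frame [-0.   -0.01 -0.01] after turn [-0.   -0.01 -0.01]
tilt err deg 0.24 yheading 8.0
handle top z [np.float64(0.1385), np.float64(0.1396), np.float64(0.1397), np.float64(0.1397), np.float64(0.1394)]
```

{"method": "servo_tool", "body": {"plan": [[0,0,0,0,0,0.03,0],[0,0,0,0,0,0.02,0],[0,0,0,0,0,0,0],[0,0,0,0,0,0,0]]}}

```text
clock: 21.82
eef_pos: [0.4903, 0.302, 0.1758]
ee_rot: [-2.057, -2.368, -0.001]
wrist_force: [-12.2, -4.5, 17.6]
gripper_width: 0.023
finger_force: 82.5
```

View pics/s8.png

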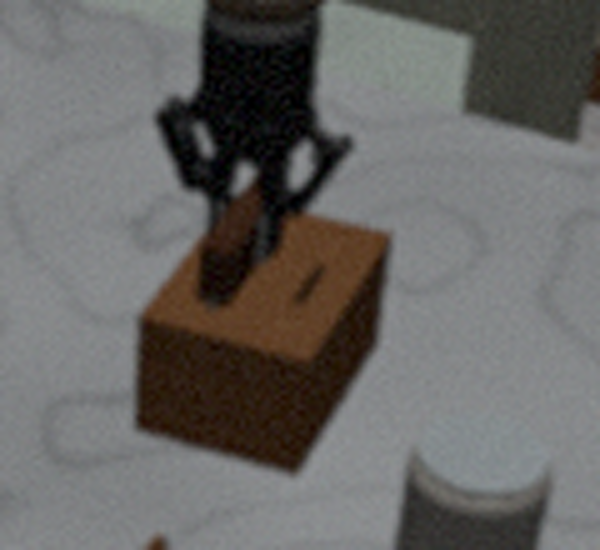

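The scraper has hit a hard stop: z is steady, Fz is 17.6 N, and the handle top is at 0.1397 m against 0.140 m expected. The view shows the handle down on the block. I release and retreat.

{"method": "servo_tool", "body": {"plan": [[0,0,0,0,0,0,0.4],[0,0,0,0,0,0,0.6],[0,0,0,0,0,0,1],[0,0,0,0,0,0,1],[0,0,0,0,0,0,1],[0,0,0,0,0,-0.2,1],[0,0,0,0,0,-0.4,1],[0,0,0,0,0,-0.8,1],[0,0,0,0,0,-0.8,1],[0,0,0,0,0,-0.8,1]]}}

```text
clock: 22.65
eef_pos: [0.4912, 0.3019, 0.2502]
ee_rot: [-2.059, -2.37, -0.002]
wrist_force: [0.4, 0.2, 0.0]
gripper_width: 0.0856
finger_force: 0.0
```

{"method": "servo_tool", "body": {"plan": [[0,0,0,0,0,-0.8,1],[0,0,0,0,0,-0.8,1],[0,0,0,0,0,-0.5,1],[0,0,0,0,0,-0.2,1],[0,0,0,0,0,0,1],[0,0,0,0,0,0,1],[0,0,0,0,0,0,1]]}}

```text
clock: 23.23
eef_pos: [0.4904, 0.3017, 0.3049]
ee_rot: [-2.058, -2.37, 0.001]
wrist_force: [0.3, 0.1, -0.6]
gripper_width: 0.0851
finger_force: 0.0
```

```bash
python3 - <<'E'
from h import *
togo([.49,.302,.3])
C=cam('wrist');im,d=capture('wrist');P=cloud(C,d)
Q=P[(P[...,2]>.115)&(P[...,2]<.16)&(np.hypot(P[...,0]-.49,P[...,1]-.3)<.09)]
print(len(Q),"z pct",np.percentile(Q[:,2],[5,50,95]),cv2.minAreaRect((Q[:,:2]*1000).astype(np.float32)))
im,d=capture('top');P=cloud(cam('top'),d)
for n,(x,y),lo,hi in (("jar",(.57,-.26),.1,.115),("mug",(.721,-.12),.08,.1),("can",(.727,.157),.12,.14)):
    Q=P[(P[...,2]>lo)&(P[...,2]<hi)&(np.hypot(P[...,0]-x,P[...,1]-y)<.07)];print(n,len(Q),Q.mean(0).round(4),cv2.minAreaRect((Q[:,:2]*1000).astype(np.float32)))
E
```

```text
t 23.23 pos [0.4904 0.3017 0.3049] F [ 0.3  0.1 -0.6] w 0.0851 grip 0.0
turn shares (tool) [0. 0. 0.] | shift shares now-frame [ 0.01 -0.01  0.2 ] after turn [ 0.01 -0.01  0.2 ]
tilt err deg 0.18 yheading 8.1
3945 z pct [0.13765704 0.13945027 0.14058749] ((490.3137512207031, 301.28485107421875), (24.03238868713379, 108.37533569335938), 7.954267501831055)
jar 377 [ 0.5728 -0.2601  0.108 ] ((573.3330078125, -259.85595703125), (51.328556060791016, 51.84091567993164), 1.7970013618469238)
mug 186 [ 0.7209 -0.1212  0.0887] ((720.2373046875, -120.85647583007812), (77.74430847167969, 73.96625518798828), 37.582618713378906)
can 796 [0.7269 0.1571 0.1294] ((728.4237060546875, 156.8278045654297), (76.62238311767578, 79.40618133544922), 60.89842224121094)
```

All checks out: the scraper is seated, the jar is about 5 mm from the mat's centre, and the mug and canister have not moved.

```bash
python3 -c "
from h import *
print(ticket.finish_job())"
```

```text
the job is handed in; nothing more can be done
None
```

The job is handed in: the jar stands upright on the 130 mm cork mat, the scraper is fully home in the long slot with its handle on the block, and the mug and canister are where they were, at about 23 s on the robot's clock.

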